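Seat and lock the burr carrier of an espresso grinder

TASK

The grinder has just been brushed out and its upper burr carrier is sitting crooked on the locating pin in the chamber. Without lifting it out, turn it by pushing its lugs round with fingertip-light force until the notch by its red lug comes to the red tape on the collar and you feel it drop over the pin by its own weight, fully home and level; never force it. Then swing the hold-down lever across its rim as far as it goes, let go, and leave the brush, tamper, cup and hopper where they are.

Things in the scene. Friction and masses are not known exactly. Their poses are not given: they have to be found in the camera images.
- grinder: Grey espresso grinder, hopper off, fixed on the counter: x -86 to +176 mm, y -86 to +86, deck 216 mm high; a chute and fork in front reach to x -155, below 172 mm. Origin on the counter right under the burr axis; z up, x to its rear, towards the red tape. A steel collar, radius 61 to 80 mm, top at 221 mm, rings the chamber.
- seat (a point): On the burr axis at the height of the four small pads in the chamber, 212 mm above the counter, that carry the carrier when home. A fixed locating pin, 6.2 mm thick, domed, stands 53.5 mm from the axis and 6 mm proud of the pads. The flange hides it; it is somewhere behind the width of the red tape, up to 0.25 rad to either side of the tape's middle, and must be found by feel.
- mark (a point): Strip of red tape, 30 mm wide, stuck over the chamber's collar as a reminder of where the pin is. The point is the middle of its inner edge, on the collar's top, 62 mm from the burr axis in the direction of the grinder's x.
- carrier: Loose upper burr carrier, 0.6 to 1 kg: aluminium flange 116 mm across, 12 mm thick, with a 44 mm hole, over a 66 mm hub, 12 mm deep, that centres it in the chamber with 1.5 mm play. Origin on its axis at the flange's underside, z up, x to the notch. Notch over pin, it falls level, origin at pad height, and the pin stops it turning. The pin bends if it is forced: keep the hand's force on it under 10 N.
- notch (a point): The notch in the carrier's rim outside the red lug: 8.4 mm wide, 9.5 mm deep radially. The point is in its middle on the flange's upper face, 53.5 mm from the carrier's axis. While it is not over the pin the flange rides on the pin, cocked 0.07 rad: the rim up to 6 mm high on the pin's side, the origin about 2 mm above the pads. It turns with 1 to 4 N at a lug.
- red_lug (a point): Top centre of the carrier's red lug, 41 mm from its axis, 28 mm above its origin. Three upright lugs stand on the flange at 0 (red), +120 and -120 degrees (black) from the carrier's x, each 34 to 48 mm from the axis, 12 mm wide round the rim, 16 mm tall above the flange.
- lever (a joint): Hold-down lever's angle, rad: starts near 0 (open), 1.57 is its stop (short end over the carrier's rim). Grows counter-clockwise seen from above; stays where left; takes about 3 N at the knob. A steel bar 14 mm wide, 6 mm thick, underside 226 mm above the counter: 2 mm over a seated flange, blocked by a cocked one.
- lever_pivot (a point): The lever's pivot, on the bar's top face, 232 mm above the counter, at x +62, y +62 mm of the grinder. From it the bar runs 40 mm to its short end and the other way 47 mm to the knob's end.
- lever_knob (a point): Top of the lever's black knob, 254 mm above the counter. The knob is 20 mm thick, 22 mm tall above the bar, 45 mm from the pivot; from the pivot it lies in the direction -45 degrees plus the lever's angle, counted from the grinder's x.
- brush: Small cleaning brush with a wooden handle lying on the rear of the grinder's deck, about 100 x 17 x 16 mm, origin under its middle, x along it. Leave it alone.
- tamper: Steel tamper standing on the counter, 58 mm wide, 86 mm tall, origin under its base. Leave it alone.
- cup: Black mug on the counter, 80 mm wide, 62 mm tall, origin under its base. Leave it alone.
- hopper: Clear bean hopper standing upside down on the counter, 160 mm wide, 185 mm tall, origin under its middle. Leave it alone.
There are look-alikes about, which are no part of the job. Several things have the shape of the carrier; the one meant has the colours described above.

How it is judged:
By the outcome, as a careful person would: the job done as asked, in the order asked, and still so for the second after the job is handed in, with the robot touching nothing.
It also fails if it takes over 58 s, if anything falls off the work surface, if the arm or the gripper's body presses on something with over 40 N, if the wrist force passes 120 N, or if a joint passes its speed limit or range.

ROBOT

A 6-joint arm with a two-finger parallel gripper is mounted at the origin on the work surface. World frame = base frame: x ahead of the robot, y to its left, z up, the work surface at z = 0. Lengths are in m, angles in rad, forces in N, time in s.
With the tool pointing down it reaches from about 0.3 to 0.775 m from the base axis. Payload 14.6 kg.
Tool frame: the origin (TCP) lies on the centre line of the jaws, within the pads' length; the fingertips stand 19 mm ahead of it and the grasp point (between the pads) is the TCP; z points along the fingers, x is the direction in which the jaws open and shut, and the axes are right-handed (so a half turn about z gives the same grasp; the last joint's range is limited). The gripper opens to 94 mm and grips with 3 to 60 N. Pads are 16 mm wide; open, the fingers measure 119 mm over their backs; the gripper's body (75 mm by 177 mm) begins 78 mm behind the grasp point.
Start: joints at [1.065, 0.3, 1.521, -0, 1.321, -0.067], TCP at [0.234, 0.498, 0.224] pointing down, gripper open.
Joint ranges: [-3.03, 3.03], [-0.79, 2.21], [0.23, 2.52], [-1.04, 4.18], [0, 3.07], [-2.55, 2.55]. Speed limits (rad/s): [2.22, 2.22, 2.57, 3.14, 3.14, 3.14].

INTERFACE

Orientations are given as [roll, pitch, yaw] about the fixed x, y, z axes, in that order (R = Rz(yaw) Ry(pitch) Rx(roll)).
In Python, from station import ctrl, imaging gives the robot as it stands.
- The arm moves only by the shell command python3 -m handwheel 'ROWS' [OPENING] [FORCE]. ROWS is JSON, a list that holds one entry, the list of rows, each a list of 4 numbers: the shift along the tool's x, y, z in m, then the turn about the tool's z in rad. A call has 1 to 10 rows; each row shifts and turns the pose as measured when the row begins, along the tool's axes as they then stand; what a row does not reach is not made up. A row lasts 1/10 s, in which the tool goes at most 50 mm and 8.59 degrees, less where a joint would pass 70% of its speed; a pose out of reach is approached as far as the arm can. A call is refused whole if a number of a shift passes 0.05 or a number of a turn 0.15, either way. A call with a gripper value outside its range is refused whole. OPENING is the finger opening in m, from 0 to 0.094, set as the call begins (- or left out, the last holds). The fingers move at their own pace and stop on an object; FORCE is the grip in N (left out, the last holds). Time passes only in rows, so rows that do not move let the fingers close. It gives the time, the measured TCP pose, the force and the opening at its end, in the units of the state.
- ctrl.get_obs(): the state, without advancing time (a new reading comes with each control period).
- imaging.camera(name): name is "scene" or "top" or "wrist"; returns the picture (480x640x3 uint8, red, green, blue); there is no depth.
- imaging.camera_model(name): a dict with "camera_matrix" (3x3 intrinsics, pixels), "position" and "attitude" of the camera in the world. Camera axes: x right, y up, looking along -z (the intrinsics and any distortion apply to the point x, -y, -z); pixel columns grow to the right and rows downward; lengths in m; the calibration is good to about 2 mm. The wrist camera is an equidistant fisheye: a pixel r from the principal point sees the ray r / f radians off the axis. A picture is of the moment at which its call begins: read the wrist's pose just before it. camera_model takes no time and is no camera call; for the wrist camera it gives the pose at the moment of the call.
- ctrl.hand_in(): hands the job in, once; it reports no verdict.
The state is a dict: "time_s": time; "qpos": joint angles; "joint_vel": joint speeds; "tau": joint torques, N m; "ee_pos": TCP position; "eef_rot": TCP orientation; "force": force on the tool from outside, world axes, zero at the start; "moment": the same for the moment, N m; "grip_width": finger opening in m.
Only numpy, scipy, OpenCV 4.12 (cv2) and the standard library are available. Lean on these libraries where they do the work, as an engineer would, in place of code of your own. Each camera call takes 0.05 s, during which the arm holds its last target. There are 200 camera calls.

## Working session

There is one attempt and no reset: what is moved stays moved. The work goes in short steps, Python scripts to look and compute and a shell command to move; the robot and the scene stay as the last step left them, time stands still between calls to the robot, and variables do not carry over. Pictures are saved under pics/ and viewed, about 8 in all and at most 12, crops included, and the job is handed in when it is done.

```bash
ls; mkdir -p pics; python3 - <<'E'
from station import ctrl, imaging
import cv2,numpy as np
print(ctrl.get_obs())
ims=[]
for n in("scene","top"):
    m=imaging.camera_model(n);print(n,m)
    im=imaging.camera(n);cv2.imwrite(f"pics/{n}0.png",im[:,:,::-1])
E
```

```text
pics
{'time_s': 0.0, 'qpos': array([ 1.06534711e+00,  3.00478281e-01,  1.52158699e+00,  3.58039485e-06,
        1.32068006e+00, -6.66041842e-02]), 'joint_vel': array([ 0.00086487, -0.00075154,  0.00027771, -0.00081646, -0.00190242,
        0.00231048]), 'tau': array([-1.67504575e-03, -5.31813347e+01, -3.52729475e+01,  7.07414676e-02,
        2.44690699e-02, -7.86356213e-05]), 'ee_pos': array([0.23358004, 0.49767268, 0.22387988]), 'eef_rot': array([-3.14151248e+00,  1.14989149e-03,  1.13195045e+00]), 'force': array([-0.25003412,  0.71772937,  0.31624083]), 'moment': array([ 0.0154563 , -0.02827311, -0.0201489 ]), 'grip_width': 0.09394413091734517}
scene {'camera_matrix': array([[455.98942813,   0.        , 319.9651854 ],
       [  0.        , 455.98942813, 232.80724192],
       [  0.        ,   0.        ,   1.        ]]), 'position': array([ 0.98294615, -0.15760967,  0.97032068]), 'attitude': array([ 0.57750172, -0.01153922,  1.13756064])}
top {'camera_matrix': array([[554.35811593,   0.        , 312.18244508],
       [  0.        , 554.35811593, 232.75455832],
       [  0.        ,   0.        ,   1.        ]]), 'position': array([0.47173077, 0.07518809, 1.19473728]), 'attitude': array([ 0.04479255,  0.00159039, -1.54787792])}
```

View pics/top0.png

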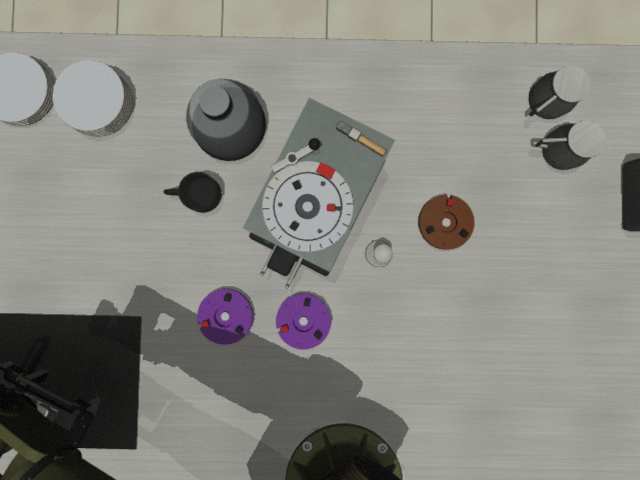

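View pics/scene0.png

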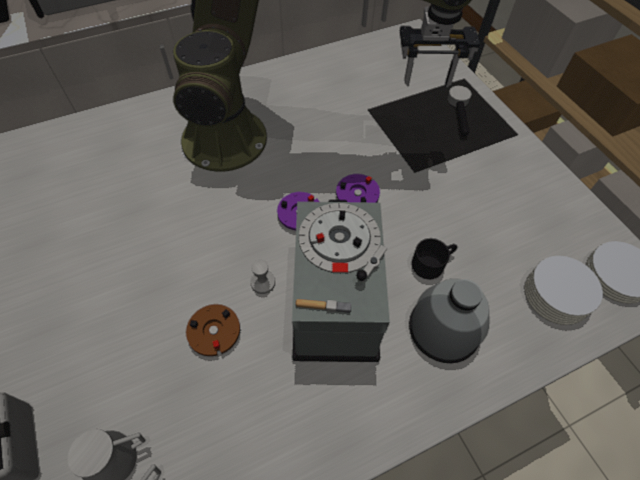

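Candidates (top image): aluminium carrier in the grinder at (307,206), with its red lug at (333,208). Look-alikes: purple at (225,316) and (303,320), brown at (446,221). I choose the grinder's aluminium one. Red tape is at (326,170) and the lever knob at (314,144).

```bash
cat > h.py <<'E'
import numpy as np,cv2
from scipy.spatial.transform import Rotation as R
from station import ctrl,imaging
def rot(a): return R.from_euler('xyz',a).as_matrix()
def ray(n,uv,m=None):
    m=m or imaging.camera_model(n);K=np.array(m['camera_matrix']);
    x=(uv[0]-K[0,2])/K[0,0];y=(uv[1]-K[1,2])/K[1,1]
    if n=='wrist':
        r=np.hypot(x,y)+1e-12;d=np.array([np.sin(r)*x/r,-np.sin(r)*y/r,-np.cos(r)])
    else: d=np.array([x,-y,-1.])
    return np.array(m['position']),rot(m['attitude'])@d
def plane(n,uv,z,m=None):
    p,d=ray(n,uv,m);return p+d*(z-p[2])/d[2]
def reds(im,box,th=60):
    """red blobs in box (x0,y0,x1,y1): centroid, area"""
    i=im.astype(int);mk=((i[...,0]-np.maximum(i[...,1],i[...,2]))>th).astype(np.uint8)
    z=np.zeros_like(mk);x0,y0,x1,y1=box;z[y0:y1,x0:x1]=mk[y0:y1,x0:x1]
    n,l,s,c=cv2.connectedComponentsWithStats(z)
    return [(c[k].round(1),s[k,4]) for k in range(1,n) if s[k,4]>12]
E
python3 - <<'E'
from h import *
im=cv2.imread('pics/top0.png');print(reds(im[:,:,::-1],(240,130,380,260)))
c=cv2.resize(im[90:290,220:420],(600,600),interpolation=cv2.INTER_CUBIC);cv2.imwrite('pics/crop0.png',c)
for n,z,uv in(('lug',.242,(332,208)),('tape',.221,(326,171)),('knob',.254,(314.5,144)),('axis',.222,(307.5,206.5))):print(n,plane('top',uv,z))
E
```

```text
[(array([325.3, 170.4]), np.int32(177)), (array([330.6, 207.3]), np.int32(49))]
lug [0.55787069 0.0445095  0.242     ]
tape [0.62509017 0.05582999 0.221     ]
knob [0.6659101 0.0771694 0.254    ]
axis [0.56134457 0.08703407 0.222     ]
```

View pics/crop0.png

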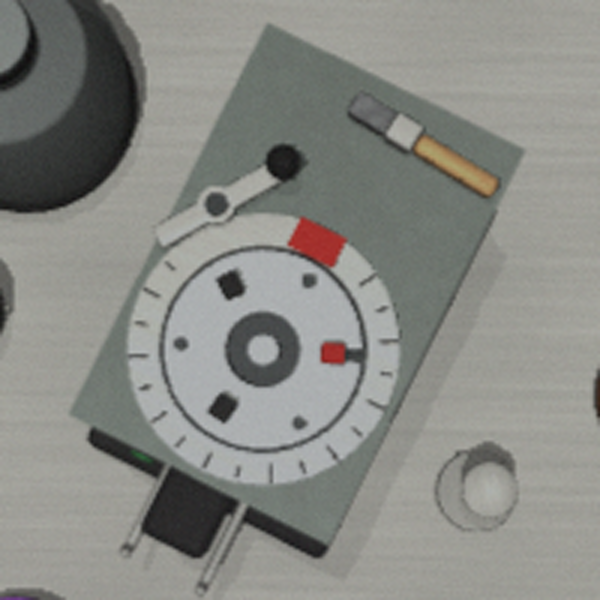

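Crop: aluminium carrier with its red lug at crop (333,352), notch just outside it. The tape is at (317,242), about 68° counter-clockwise of the lug, and the lever is open. Going above it now.

```bash
python3 -m handwheel '[[[0,0,-0.04,0],[0,0,-0.04,0],[-0.018,0.030,-0.002,0],[-0.018,0.030,0,0],[-0.018,0.030,0,0],[-0.018,0.030,0,0],[-0.018,0.030,0,0],[-0.018,0.030,0,0],[-0.018,0.030,0,0],[-0.018,0.030,0,0]]]' 0 5
```

```text
time_s: 1.1
ee_pos: [0.3922, 0.2586, 0.3066]
eef_rot: [-3.141, 0.008, 1.138]
force: [-0.3, 1.3, -0.5]
grip_width: 0.0173
```

```bash
python3 -m handwheel '[[[-0.018,0.030,0,0],[-0.018,0.030,0,0],[-0.018,0.030,0,0],[-0.018,0.030,0,0],[-0.018,0.030,0,0],[-0.018,0.030,0,0],[-0.010,0.012,0,0],[0,0,0,-0.13],[0,0,0,-0.13],[0,0,0,-0.12]]]'
python3 - <<'E'
from h import *
o=ctrl.get_obs();print(o['ee_pos'],o['eef_rot'],o['qpos'])
m=imaging.camera_model('wrist');print(m)
im=imaging.camera('wrist');cv2.imwrite('pics/w1.png',im[:,:,::-1]);np.save('w1.npy',m,allow_pickle=True)
E
```

```text
time_s: 2.1
ee_pos: [0.5221, 0.0574, 0.3038]
eef_rot: [-3.131, 0.008, 1.523]
force: [-0.3, -0.5, -0.1]
grip_width: 0.0003
[0.52207557 0.05735476 0.30379799] [-3.13143458  0.00794275  1.52346298] [ 0.04303649  0.20139934  1.46043489 -0.00701574  1.49059408 -1.47978618]
{'camera_matrix': array([[371.64829954,   0.        , 318.39234474],
       [  0.        , 371.64829954, 240.43222169],
       [  0.        ,   0.        ,   1.        ]]), 'position': array([0.45233712, 0.06222147, 0.46544143]), 'attitude': array([-0.23778423,  0.00698556,  1.52400925])}
```

View pics/w1.png

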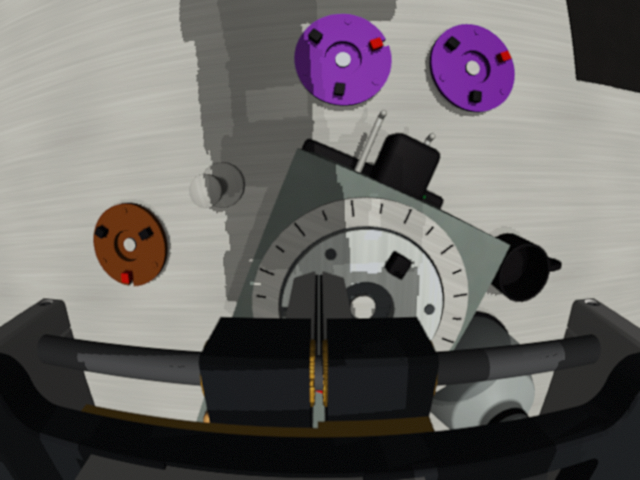

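Wrist view: the carrier's flange, with a black lug at (398,264), lies ahead of the closed fingers, but they hide the red lug. Joint 6 would run out turning this way, so I turn back 90° and push with the finger's back along tool x.

```bash
python3 -m handwheel '[[[0,0,0,0.149],[0,0,0,0.149],[0,0,0,0.149],[0,0,0,0.149],[0,0,0,0.149],[0,0,0,0.149],[0,0,0,0.149],[0,0,0,0.149],[0,0,0,0.149],[0,0,0,0.149]]]'
python3 -m handwheel '[[[0.01,0.01,0,0.1],[0,0,0.02,0],[0,0,0,0]]]'
python3 - <<'E'
from h import *
im=imaging.camera('wrist');cv2.imwrite('pics/w2.png',im[:,:,::-1])
o=ctrl.get_obs();print(o['qpos'][5],o['force'])
E
```

```text
time_s: 3.15
ee_pos: [0.521, 0.0579, 0.3013]
eef_rot: [3.134, 0.016, 0.023]
force: [-0.1, 0.2, 0.2]
grip_width: 0.0003
time_s: 3.45
ee_pos: [0.531, 0.048, 0.2804]
eef_rot: [3.132, 0.016, -0.094]
force: [0.4, 0.3, -0.1]
grip_width: 0.0003
0.11956010853026423 [ 0.12681571 -0.50447066  0.45896743]
```

View pics/w2.png

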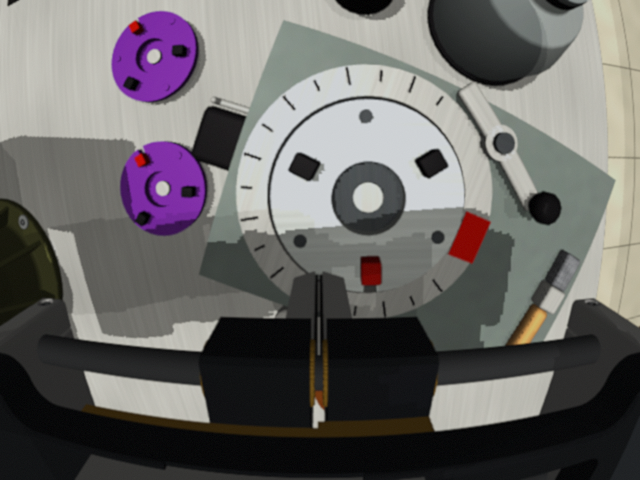

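Clear view: red lug at (371,270), black lugs at (304,166) and (431,163), hub centre at (369,197), tape at (469,238), lever knob at (545,208).

```bash
python3 - <<'E'
from h import *
im=cv2.imread('pics/w2.png')[:,:,::-1];print(reds(im,(350,200,500,300)))
i=im.astype(int)
m=imaging.camera_model('wrist');print(m['position'])
# collar outer/flange circle by rays: fit ring of flange gap (dark edge) pts typed from view
P={}
for n,uv,z in(('lug',(371,267),.241),('b1',(304.5,166),.241),('b2',(431,162.5),.241),('tape',(469,238),.221),('knob',(544,207),.254),('pivot',(503,143),.232)):
    P[n]=plane('wrist',uv,z,m);print(n,P[n].round(4))
print('axis',(P['lug']+P['b1']+P['b2'])/3)
# collar edges
for uv in((236,190),(492,190),(365,65)):print(plane('wrist',uv,.221,m).round(4))
o=ctrl.get_obs();print(o['ee_pos'])
E
```

```text
[(array([469. , 237.3]), np.int32(1206)), (array([370.9, 273.4]), np.int32(410))]
[0.54008602 0.12036981 0.44245474]
lug [0.561  0.0496 0.241 ]
b1 [0.5288 0.11   0.241 ]
b2 [0.5986 0.1068 0.241 ]
tape [0.6288 0.0557 0.221 ]
knob [0.6652 0.0796 0.254 ]
pivot [0.6489 0.1163 0.232 ]
axis [0.56279582 0.08880779 0.241     ]
[0.4845 0.099  0.221 ]
[0.6455 0.0861 0.221 ]
[0.569  0.1668 0.221 ]
[0.53153053 0.04800847 0.28216704]
```

```bash
python3 -m handwheel '[[[0,0,0.012,0],[0,0,0.010,0],[0,0,0.006,0],[0,0,0,0]]]'
python3 -m handwheel '[[[0.003,0,0,0],[0.003,0,0,0],[0,0,0,0]]]'
```

```text
time_s: 3.9
ee_pos: [0.5312, 0.0482, 0.2534]
eef_rot: [3.133, 0.012, -0.094]
force: [0.0, -0.2, -0.4]
grip_width: 0.0001
time_s: 4.2
ee_pos: [0.5379, 0.0476, 0.254]
eef_rot: [3.133, 0.011, -0.094]
force: [-0.1, -0.2, -0.2]
grip_width: 0.0004
```

```bash
python3 -m handwheel '[[[0.002,0,0,0],[0.0015,0,0,0]]]'; python3 -m handwheel '[[[0.0015,0,0.0005,0],[0.0015,0,0,0]]]'; python3 -m handwheel '[[[0.001,0,0,0],[0.001,0,0,0]]]'
```

```text
time_s: 4.4
ee_pos: [0.5418, 0.0473, 0.2544]
eef_rot: [3.133, 0.01, -0.094]
force: [0.9, 0.4, 0.6]
grip_width: 0.0007
time_s: 4.6
ee_pos: [0.545, 0.047, 0.2539]
eef_rot: [3.133, 0.01, -0.094]
force: [-1.5, 0.2, -0.1]
grip_width: 0.0003
time_s: 4.8
ee_pos: [0.5469, 0.0468, 0.254]
eef_rot: [3.133, 0.011, -0.094]
force: [-2.7, -1.0, 1.6]
grip_width: 0.0003
```

```bash
cat > wh.py <<'E'
from h import *
o=ctrl.get_obs();y=o['eef_rot'][2];d=o['ee_pos'][:2]-[.5628,.088];t=np.array([np.cos(y),np.sin(y)]);r=np.array([np.sin(y),-np.cos(y)])
f=o['force'];a=np.arctan2(d[1],d[0]) 
# lug angle if finger face (11 mm ahead) touches the lug's face at radius 41
print('t',o['time_s'],'yaw-90',round(y-1.5708,3),'tang mm',(d@t*1e3).round(1),'rad mm',(d@r*1e3).round(1),'lugang~',round(y-1.5708+(d@t+.017)/.041,3),'F tang,rad,z',(f[:2]@t).round(1),(f[:2]@r).round(1),f[2].round(1),'z',o['ee_pos'][2].round(4))
E
python3 wh.py; python3 -m handwheel '[[[0.0016,0.0007,0,-0.04],[0.0016,0.0007,0,-0.04],[0.0016,0.0007,0,-0.04],[0.0016,0.0007,0,-0.04],[0.0016,0.0007,0,-0.04],[0.0016,0.0007,0,-0.04]]]'; python3 wh.py
```

```text
t 4.8 yaw-90 -1.665 tang mm -11.9 rad mm 42.5 lugang~ -1.541 F tang,rad,z -2.5 1.3 1.6 z 0.254
time_s: 5.4
ee_pos: [0.5561, 0.0429, 0.2545]
eef_rot: [3.137, 0.015, 0.155]
force: [-3.2, 0.2, 2.6]
grip_width: 0.0003
t 5.4 yaw-90 -1.416 tang mm -13.6 rad mm 43.6 lugang~ -1.333 F tang,rad,z -3.1 -0.7 2.6 z 0.2545
```

```bash
python3 -m handwheel '[[[0.0016,0.0004,0,-0.04],[0.0016,0.0004,0,-0.04],[0.0016,0.0004,0,-0.04],[0.0016,0.0004,0,-0.04],[0.0016,0.0004,0,-0.04],[0.0016,0.0004,0,-0.04],[0.0016,0.0004,0,-0.04],[0.0016,0.0004,0,-0.04]]]'; python3 wh.py
```

```text
time_s: 6.2
ee_pos: [0.569, 0.0431, 0.2552]
eef_rot: [-3.141, 0.018, 0.488]
force: [-2.4, -1.6, 2.2]
grip_width: 0.0001
t 6.2 yaw-90 -1.082 tang mm -15.6 rad mm 42.5 lugang~ -1.048 F tang,rad,z -2.8 0.3 2.2 z 0.2552
```

```bash
python3 -m handwheel '[[[0.0015,0.0004,0.0003,-0.03],[0.0015,0.0004,0,-0.03],[0.0015,0.0004,0,-0.03],[0.0015,0.0004,0,-0.03],[0.0013,0.0004,0,-0.03],[0.0013,0.0004,0,-0.03]]]'; python3 wh.py
python3 - <<'E'
from h import *
im=imaging.camera('wrist');cv2.imwrite('pics/w3.png',im[:,:,::-1])
np.save('m3.npy',imaging.camera_model('wrist'),allow_pickle=True)
E
```

```text
time_s: 6.8
ee_pos: [0.5776, 0.045, 0.2556]
eef_rot: [-3.138, 0.019, 0.676]
force: [-2.6, -0.8, 1.5]
grip_width: 0.0005
t 6.8 yaw-90 -0.895 tang mm -15.3 rad mm 42.8 lugang~ -0.854 F tang,rad,z -2.6 -1.0 1.5 z 0.2556
```

View pics/w3.png

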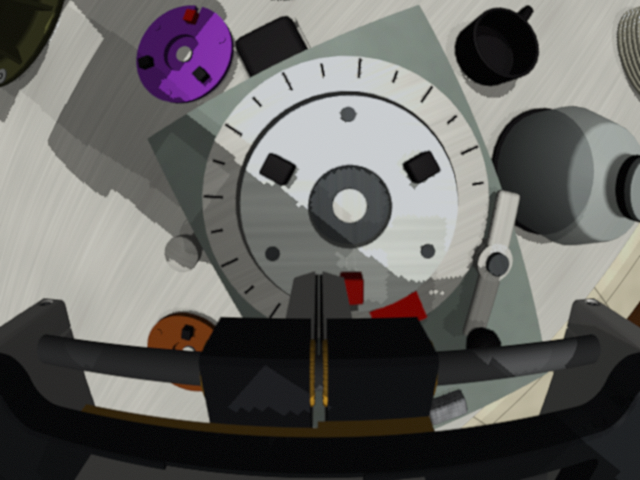

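Wrist view: red lug at (352,288) against the finger, black lugs at (278,169) and (422,167), so the lug angle is about -0.88. The tape at (400,305) is just ahead. Now small steps.

```bash
for i in 1; do python3 -m handwheel '[[[0.001,0.0003,0,-0.022],[0.001,0.0003,0,-0.022],[0.001,0.0003,0,-0.022],[0.001,0.0003,0,-0.022]]]' >/dev/null; python3 wh.py; done; python3 -m handwheel '[[[0.0008,0.0003,0,-0.02],[0.0008,0.0003,0,-0.02]]]'>/dev/null; python3 wh.py
```

```text
t 7.25 yaw-90 -0.8 tang mm -15.2 rad mm 42.9 lugang~ -0.756 F tang,rad,z -1.6 -1.3 1.0 z 0.2556
t 7.45 yaw-90 -0.757 tang mm -15.3 rad mm 42.9 lugang~ -0.716 F tang,rad,z -2.9 -1.8 1.9 z 0.2557
```

```bash
cat >> wh.py <<'E'
import sys;sys.exit(int(abs(f[:2]@t)>4.5 or np.linalg.norm(f)>6))
E
H="python3 -m handwheel"
$H '[[[0.0008,0.0003,0,-0.02],[0.0008,0.0003,0,-0.02]]]'>/dev/null; python3 wh.py && $H '[[[0.0008,0.0003,0,-0.02],[0.0008,0.0003,0,-0.02]]]'>/dev/null && python3 wh.py && $H '[[[0.0008,0.0003,0,-0.02],[0.0008,0.0003,0,-0.02]]]'>/dev/null && python3 wh.py && $H '[[[0.0008,0.0003,0,-0.02],[0.0008,0.0003,0,-0.02]]]'>/dev/null && python3 wh.py
```

```text
t 7.65 yaw-90 -0.713 tang mm -15.4 rad mm 42.9 lugang~ -0.675 F tang,rad,z -2.1 -1.1 1.9 z 0.2557
t 7.85 yaw-90 -0.669 tang mm -15.4 rad mm 43.0 lugang~ -0.63 F tang,rad,z 0.5 0.6 -0.7 z 0.2555
t 8.05 yaw-90 -0.626 tang mm -15.3 rad mm 43.1 lugang~ -0.585 F tang,rad,z 0.2 0.5 0.0 z 0.2552
t 8.25 yaw-90 -0.582 tang mm -15.4 rad mm 43.1 lugang~ -0.543 F tang,rad,z -0.2 0.2 1.3 z 0.255
```

The resistance vanished; looking before going further.

```bash
python3 - <<'E'
from h import *
im=imaging.camera('wrist')
cv2.imwrite('pics/w4.png',im[:,:,::-1]);o=ctrl.get_obs();print(o['force'],o['moment'])
E
python3 wh.py
```

```text
[0.02723877 0.13873692 0.66032449] [-0.04814795 -0.05082844  0.02096786]
t 8.3 yaw-90 -0.581 tang mm -15.4 rad mm 43.1 lugang~ -0.542 F tang,rad,z 0.1 -0.1 0.7 z 0.255
```

View pics/w4.png

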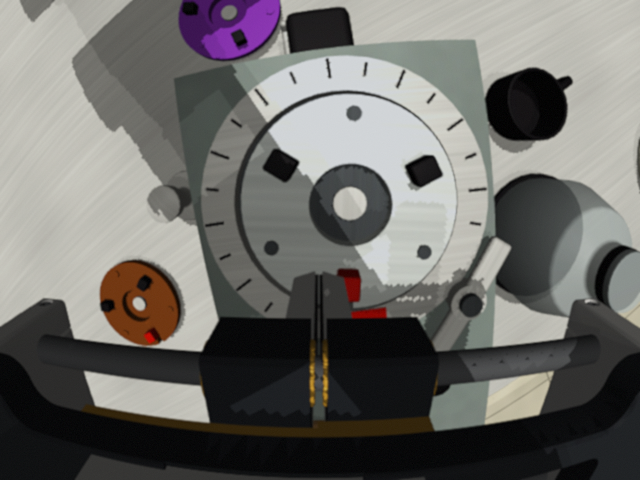

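```bash
H="python3 -m handwheel"
$H '[[[0.0006,0.0003,0.0006,-0.01],[0.0006,0.0003,0.0003,-0.01]]]'>/dev/null; python3 wh.py && $H '[[[0.0006,0.0003,0,-0.01],[0.0006,0.0003,0,-0.01]]]'>/dev/null && python3 wh.py && $H '[[[0.0006,0.0003,0,-0.01],[0.0006,0.0003,0,-0.01]]]'>/dev/null && python3 wh.py
```

```text
t 8.5 yaw-90 -0.559 tang mm -15.1 rad mm 43.4 lugang~ -0.512 F tang,rad,z -1.9 0.5 0.3 z 0.2541
t 8.7 yaw-90 -0.538 tang mm -14.9 rad mm 43.8 lugang~ -0.487 F tang,rad,z -0.6 0.7 0.9 z 0.254
t 8.9 yaw-90 -0.516 tang mm -14.7 rad mm 44.2 lugang~ -0.461 F tang,rad,z -2.1 -0.3 0.4 z 0.2541
```

```bash
cat > lugs.py <<'E'
from h import *
import sys
def lugs(im,m,z=.2405):
    mk=(im.max(2)<45).astype(np.uint8);n,l,s,c=cv2.connectedComponentsWithStats(mk)
    p=[c[k] for k in range(1,n) if 250<s[k,4]<1500 and 230<c[k][0]<480 and 100<c[k][1]<260]
    p=sorted(p,key=lambda q:q[0])
    if len(p)!=2: print(p);return
    a,b=[plane('wrist',q,z,m)[:2] for q in p];d=b-a;ang=np.arctan2(d[1],d[0])-np.pi/2
    mid=(a+b)/2;u=np.array([np.cos(ang),np.sin(ang)])
    print('px',p,'dist mm',(np.linalg.norm(d)*1e3).round(1),'lug angle',ang.round(3),'axis',(mid+u*.0205).round(4))
if __name__=='__main__':
    im=imaging.camera('wrist');cv2.imwrite('pics/'+sys.argv[1],im[:,:,::-1]);m=imaging.camera_model('wrist');lugs(im,m)
E
python3 - <<'E'
from lugs import *
lugs(cv2.imread('pics/w3.png')[:,:,::-1],np.load('m3.npy',allow_pickle=True).item())
E
python3 lugs.py w5.png
```

```text
[array([277.58989599, 169.16939079]), array([280.97810219, 142.54744526]), array([327.98380567, 230.96963563]), array([420.92535211, 166.98309859])]
[array([265.62272727, 158.63295455]), array([279.53714286, 162.58714286]), array([324.38614801, 215.77609108]), array([422.9739369 , 171.20164609])]
```

```bash
sed -i 's/and 100<c\[k\]\[1\]<260\]/and 100<c[k][1]<260 and s[k,4]>.6*s[k,2]*s[k,3]]/' lugs.py
python3 - <<'E'
from lugs import *
lugs(cv2.imread('pics/w3.png')[:,:,::-1],np.load('m3.npy',allow_pickle=True).item())
lugs(cv2.imread('pics/w5.png')[:,:,::-1],imaging.camera_model('wrist'))
E
```

```text
px [array([277.58989599, 169.16939079]), array([420.92535211, 166.98309859])] dist mm 68.7 lug angle -0.865 axis [0.5631 0.0876]
px [array([279.53714286, 162.58714286]), array([422.9739369 , 171.20164609])] dist mm 68.5 lug angle -0.563 axis [0.5638 0.0876]
```

```bash
python3 - <<'E'
from lugs import *
m=imaging.camera_model('wrist');m=dict(m);a=np.array(m['attitude']);a[2]-=.065;m['attitude']=a
lugs(cv2.imread('pics/w4.png')[:,:,::-1],m)
E
python3 -m handwheel '[[[0.0005,0,0,0],[0.0005,0,0,0]]]'>/dev/null; python3 wh.py; python3 -m handwheel '[[[0.0005,0,0,0],[0.0005,0,0,0]]]'>/dev/null; python3 wh.py; python3 lugs.py w6.png
```

```text
[array([423.18472222, 170.22638889])]
t 9.15 yaw-90 -0.516 tang mm -14.1 rad mm 44.3 lugang~ -0.446 F tang,rad,z -4.7 -0.1 2.0 z 0.2542
t 9.35 yaw-90 -0.516 tang mm -13.8 rad mm 44.4 lugang~ -0.437 F tang,rad,z -4.4 -0.2 2.9 z 0.2544
px [array([277.85935302, 162.29535865]), array([421.06380028, 170.19833564])] dist mm 68.4 lug angle -0.559 axis [0.5639 0.0878]
```

```bash
python3 -m handwheel '[[[-0.008,0,0,0],[-0.012,0,0,0],[0,0,-0.02,0],[0,0,-0.03,0],[-0.01,-0.02,-0.02,0],[0,0,0,0]]]'; python3 - <<'E'
from lugs import *
m=imaging.camera_model('wrist');im=imaging.camera('wrist');cv2.imwrite('pics/w7.png',im[:,:,::-1])
lugs(im,m);print(reds(im,(250,150,560,330)));print(m['position'],m['attitude'])
E
```

```text
time_s: 10.0
ee_pos: [0.5612, 0.0358, 0.3264]
eef_rot: [-3.131, 0.017, 1.054]
force: [0.8, 0.0, 0.2]
grip_width: 0.0002
[array([437.79281768, 194.60497238])]
[(array([383.2, 277.6]), np.int32(282)), (array([385. , 305.7]), np.int32(818))]
[0.50190019 0.07278392 0.48806979] [-0.23674316  0.01663489  1.05438621]
```

View pics/w7.png

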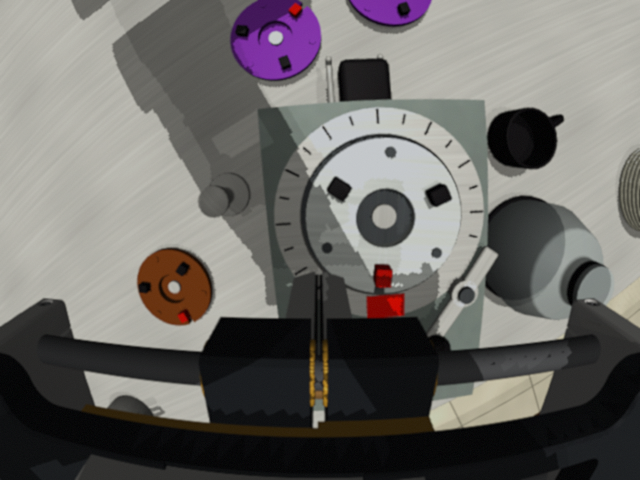

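Wrist view: red lug at (383,277), just inside the tape at (385,306), black lugs at (340,189) and (437,194). The resistance suggests the pin has it, so I'll verify with a gentle push from the other side: pinned both ways means it is home.

```bash
python3 -m handwheel '[[[0.03,0.008,0,0],[0.03,0.008,0,0],[0.01,0.002,0,0],[0,0,0.03,0],[0,0,0.025,0],[0,0,0.012,0],[0,0,0.004,0],[0,0,0,0]]]'; python3 wh.py
```

```text
time_s: 10.85
ee_pos: [0.6123, 0.0854, 0.2434]
eef_rot: [-3.124, 0.021, 1.052]
force: [-0.5, -0.0, 0.2]
grip_width: 0.0006
t 10.85 yaw-90 -0.519 tang mm 22.3 rad mm 44.3 lugang~ 0.439 F tang,rad,z -0.3 -0.4 0.2 z 0.2434
```

Fingertip is at 0.2244 m near the pin side with no contact. A cocked flange would stand at about 0.229 m there, so it looks level. Lift a little and test the reverse push.

```bash
H="python3 -m handwheel"; $H '[[[0,0,-0.006,0],[-0.002,-0.001,0,0],[-0.002,-0.001,0,0]]]' >/dev/null; python3 wh.py && $H '[[[-0.001,0,0,0],[-0.001,0,0,0]]]' >/dev/null && python3 wh.py && $H '[[[-0.001,0,0,0],[-0.001,0,0,0]]]' >/dev/null && python3 wh.py && $H '[[[-0.0007,0,0,0],[-0.0007,0,0,0]]]' >/dev/null && python3 wh.py;  python3 lugs.py w8.png
```

```text
t 11.15 yaw-90 -0.519 tang mm 18.2 rad mm 43.0 lugang~ 0.34 F tang,rad,z 0.5 0.1 -0.6 z 0.2525
t 11.35 yaw-90 -0.519 tang mm 15.9 rad mm 43.0 lugang~ 0.283 F tang,rad,z 0.4 -0.3 0.4 z 0.2535
t 11.55 yaw-90 -0.519 tang mm 13.7 rad mm 43.0 lugang~ 0.23 F tang,rad,z 0.1 0.7 -0.7 z 0.2536
t 11.75 yaw-90 -0.519 tang mm 12.3 rad mm 43.0 lugang~ 0.196 F tang,rad,z 0.1 0.0 0.5 z 0.2536
[array([369.14652568, 172.69033233])]
```

```bash
H="python3 -m handwheel"; $H '[[[-0.0007,0,0,0],[-0.0007,0,0,0]]]' >/dev/null; python3 wh.py && $H '[[[-0.0007,0,0,0],[-0.0007,0,0,0]]]' >/dev/null && python3 wh.py && $H '[[[-0.0006,0,0,0],[-0.0006,0,0,0]]]' >/dev/null && python3 wh.py && $H '[[[-0.0006,0,0,0],[-0.0006,0,0,0]]]' >/dev/null && python3 wh.py && $H '[[[-0.0006,0,0,0],[-0.0006,0,0,0]]]' >/dev/null && python3 wh.py
```

```text
t 12.0 yaw-90 -0.519 tang mm 10.9 rad mm 43.0 lugang~ 0.162 F tang,rad,z 1.7 0.2 0.8 z 0.2537
t 12.2 yaw-90 -0.519 tang mm 10.1 rad mm 43.0 lugang~ 0.142 F tang,rad,z 5.1 -0.1 1.6 z 0.2541
```

```bash
H="python3 -m handwheel"; $H '[[[-0.0005,0,0,0]]]' >/dev/null; python3 wh.py;  $H '[[[0.006,0,0,0],[0.01,0,0,0],[0.005,0,-0.02,0],[0,0,-0.025,0],[0,0,-0.02,0]]]'; python3 - <<'E'
from lugs import *
im=imaging.camera('top');cv2.imwrite('pics/top1.png',cv2.resize(im[120:280,240:400,::-1],(640,640),interpolation=cv2.INTER_CUBIC))
im2=imaging.camera('scene');cv2.imwrite('pics/scene1.png',cv2.resize(im2[180:320,280:420,::-1],(560,560),interpolation=cv2.INTER_CUBIC))
im3=imaging.camera('wrist');cv2.imwrite('pics/w9.png',im3[:,:,::-1])
E
```

```text
t 12.3 yaw-90 -0.518 tang mm 9.9 rad mm 43.0 lugang~ 0.137 F tang,rad,z 3.4 0.1 1.1 z 0.2543
time_s: 12.8
ee_pos: [0.6167, 0.0957, 0.3166]
eef_rot: [-3.123, 0.022, 1.052]
force: [0.3, 0.1, 0.4]
grip_width: 0.0006
```

View pics/w9.png

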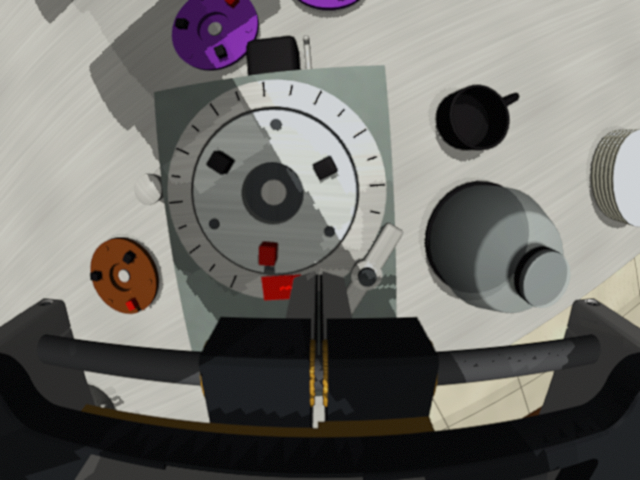

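```bash
python3 - <<'E'
from lugs import *
m=imaging.camera_model('wrist')
a=plane('wrist',(220.5,162),.2405,m)[:2];b=plane('wrist',(325,167.5),.2405,m)[:2];d=b-a
r=plane('wrist',(268.5,248),.2405,m)[:2]
print(np.linalg.norm(d),np.linalg.norm(r-a),np.linalg.norm(r-b),np.arctan2(d[1],d[0])-np.pi/2,a,b,r,(a+b+r)/3)
E
```

```text
0.06832998007490186 0.06533382617261889 0.06487802656739682 -0.5869862275993509 [0.52773324 0.07117421] [0.56557809 0.12806668] [0.59303982 0.06928733] [0.56211705 0.08950941]
```

View pics/scene1.png

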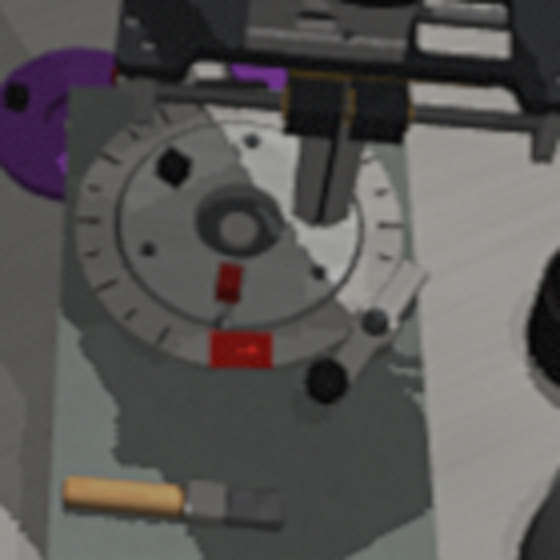

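Scene crop: the carrier sits flat with an even gap, red lug at (230,283), notch by the tape at (240,350). The lever is still open, knob at (326,380). Slack between the two pushes was only about 0.03 rad, so it is captive on the pin. Now the lever.

```bash
python3 -m handwheel '[[[0,0,0,0.149],[0,0,0,0.149],[0,0,0,0.149],[0,0,0,0.149],[0.008,0.034,0,0],[0,0,0,0]]]'; python3 - <<'E'
from lugs import *
m=imaging.camera_model('wrist');im=imaging.camera('wrist');cv2.imwrite('pics/w10.png',im[:,:,::-1])
E
```

```text
time_s: 13.55
ee_pos: [0.6382, 0.0686, 0.3047]
eef_rot: [-3.136, 0.04, 0.441]
force: [0.0, -0.6, -0.6]
grip_width: 0.0002
```

View pics/w10.png

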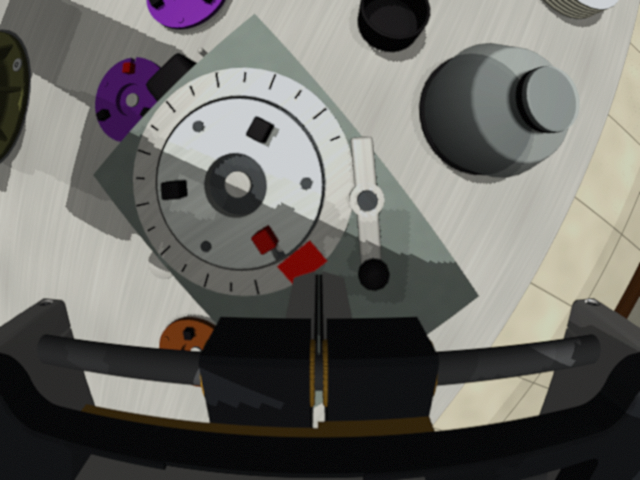

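Wrist view: notch by the tape, red lug at (264,240), knob at (374,270), pivot at (367,200), finger left of the knob.

```bash
python3 - <<'E'
from h import *
m=imaging.camera_model('wrist')
k=plane('wrist',(374,268),.25,m);p=plane('wrist',(367,200),.232,m);print(k,p,np.arctan2(*(k-p)[1::-1]),ctrl.get_obs()['ee_pos'])
E
python3 -m handwheel '[[[0,0,0.025,0],[0,0,0.016,0],[0,0,0.004,0],[0,0,0,0]]]'
```

```text
[0.6659142  0.08408662 0.25      ] [0.64552477 0.1179799  0.232     ] -1.029217887379011 [0.63740283 0.07021975 0.30483618]
time_s: 14.0
ee_pos: [0.6341, 0.0717, 0.2553]
eef_rot: [-3.134, 0.044, 0.444]
force: [-0.1, -0.7, -0.1]
grip_width: 0.001
```

```bash
python3 -m handwheel '[[[0.004,0.002,0,0],[0.004,0.002,0,0],[0.003,0,0,0],[0.002,0,0,0]]]'; cat > wl.py <<'E'
from h import *
o=ctrl.get_obs();y=o['eef_rot'][2];d=o['ee_pos'][:2]-[.6465,.117];t=np.array([np.cos(y),np.sin(y)]);r=np.array([np.sin(y),-np.cos(y)]);f=o['force']
print('yaw',y.round(3),'tang,rad mm',(d@t*1e3).round(1),(d@r*1e3).round(1),'z',o['ee_pos'][2].round(4),'F',(f[:2]@t).round(1),(f[:2]@r).round(1),f[2].round(1))
E
python3 wl.py; python3 -m handwheel '[[[0.0025,0.0011,0,-0.06],[0.0025,0.0011,0,-0.06],[0.0025,0.0011,0,-0.06],[0.0025,0.0011,0,-0.06]]]'; python3 wl.py
```

```text
time_s: 14.4
ee_pos: [0.6487, 0.0742, 0.2566]
eef_rot: [-3.135, 0.042, 0.444]
force: [-2.8, -1.8, -1.2]
grip_width: 0.0007
yaw 0.444 tang,rad mm -16.4 39.6 z 0.2566 F -3.3 0.4 -1.2
time_s: 14.8
ee_pos: [0.6596, 0.0756, 0.2567]
eef_rot: [-3.123, 0.041, 0.692]
force: [-3.1, -1.2, 0.4]
grip_width: 0.001
yaw 0.692 tang,rad mm -16.3 40.2 z 0.2567 F -3.1 -1.0 0.4
```

```bash
python3 -m handwheel '[[[0.0026,0.0016,0,-0.06],[0.0026,0.0016,0,-0.06],[0.0026,0.0016,0,-0.06],[0.0026,0.0014,0,-0.06],[0.0026,0.0014,0,-0.06],[0.0026,0.0013,0,-0.06],[0.0026,0.0012,0,-0.06],[0.0026,0.0012,0,-0.06]]]'; python3 wl.py
```

```text
time_s: 15.6
ee_pos: [0.6817, 0.0838, 0.2566]
eef_rot: [-3.103, 0.031, 1.191]
force: [-2.0, -2.3, 0.5]
grip_width: 0.0005
yaw 1.191 tang,rad mm -17.8 45.0 z 0.2566 F -2.8 -1.0 0.5
```

```bash
python3 -m handwheel '[[[0.0027,0.0010,0,-0.06],[0.0027,0.0010,0,-0.06],[0.0027,0.0010,0,-0.06],[0.0027,0.0010,0,-0.06],[0.0027,0.0010,0,-0.06],[0.0027,0.0010,0,-0.06],[0.0027,0.0010,0,-0.06],[0.0027,0.0010,0,-0.06]]]'; python3 wl.py
```

```text
time_s: 16.4
ee_pos: [0.6943, 0.1014, 0.2565]
eef_rot: [-3.091, 0.014, 1.688]
force: [-0.4, -2.8, -0.6]
grip_width: 0.0005
yaw 1.688 tang,rad mm -21.1 45.6 z 0.2565 F -2.7 -0.7 -0.6
```

```bash
H="python3 -m handwheel"; $H '[[[0.0025,0.0007,0,-0.04],[0.0025,0.0007,0,-0.04],[0.0025,0.0007,0,-0.04]]]' >/dev/null; python3 wl.py; $H '[[[0.0018,0.0004,0,-0.02],[0.0018,0.0004,0,-0.02]]]' >/dev/null; python3 wl.py;$H '[[[0.001,0.0002,0,-0.02],[0.001,0.0002,0,-0.02]]]' >/dev/null; python3 wl.py
```

```text
yaw 1.813 tang,rad mm -20.5 45.7 z 0.2565 F -2.5 -1.3 -1.0
yaw 1.854 tang,rad mm -20.0 45.9 z 0.2565 F -13.3 -3.1 -1.1
yaw 1.893 tang,rad mm -22.0 45.4 z 0.2565 F -6.7 -0.1 -1.2
```

The force rose sharply, so the stop is reached. Backing off to look.

```bash
python3 wl.py; python3 -m handwheel '[[[0.0003,0,0,0],[-0.006,0,0,0],[-0.01,0,0,0],[0,0,-0.03,0],[0,0,-0.04,0],[-0.04,-0.02,-0.02,0],[-0.04,-0.02,0,0],[-0.03,0,0,0],[0,0,0,0]]]'; python3 - <<'E'
from h import *
im=imaging.camera('top');cv2.imwrite('pics/top2.png',im[:,:,::-1])
w=imaging.camera('wrist');cv2.imwrite('pics/w11.png',w[:,:,::-1]);s=imaging.camera('scene');cv2.imwrite('pics/s2.png',s[:,:,::-1])
f=lambda a,n:cv2.resize(a[:,:,::-1],(n,n),interpolation=cv2.INTER_CUBIC)
c=np.hstack([f(s[150:330,270:450],400),cv2.resize(w[:,:,::-1],(400,400))]);cv2.imwrite('pics/f.png',c)
E
```

```text
yaw 1.893 tang,rad mm -22.0 45.4 z 0.2565 F -6.7 -0.1 -1.2
time_s: 18.0
ee_pos: [0.7034, -0.0256, 0.3536]
eef_rot: [-3.09, 0.01, 1.893]
force: [-0.2, -0.7, -0.3]
grip_width: 0.0003
```

View pics/f.png

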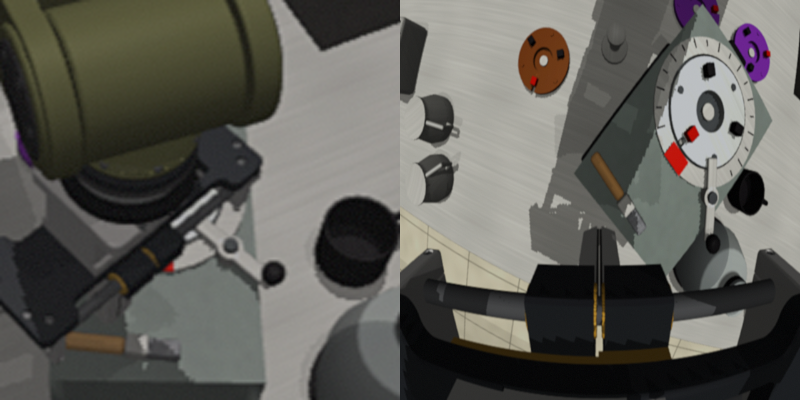

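```bash
python3 - <<'E'
from h import *
m=imaging.camera_model('wrist');P=lambda u,z:plane('wrist',u,z,m)[:2]
im=cv2.imread('pics/w11.png')[:,:,::-1];g=im.max(2)
n,l,s,c=cv2.connectedComponentsWithStats((g<45).astype(np.uint8))
for k in range(1,n):
    if 150<s[k,4]<1500 and 420<c[k][0]<600 and c[k][1]<320: print(c[k],s[k])
print(reds(im,(400,100,500,240)))
k=P((500,291),.25);p=P((500,237),.232);e=P((499,187),.232);ax=P((493.5,134),.224);t=P((441,190),.221)
an=lambda v:np.arctan2(v[1],v[0])
print(k,p,e,ax,t); psi=an(t-ax);print('psi tape',psi,'psi pivot',an(p-ax)-np.pi/4)
print('lever',an(k-p)+np.pi/4-psi, an(p-e)+np.pi/4-psi)
E
```

```text
[539.15263158  60.37368421] [527  39  26  40 190]
[493.77454545  84.07636364] [485  76  19  17 275]
[508.58169935 128.12418301] [488 110  30  46 306]
[538.07116105 154.42322097] [528 147  22  16 267]
[500.20815451 292.24248927] [488 280  25  25 466]
[(array([468.2, 160. ]), np.int32(229)), (array([441.7, 189.8]), np.int32(820))]
[0.68591269 0.13105529] [0.64493148 0.12120848] [0.60629807 0.10370706] [0.56484065 0.08710079] [0.62669402 0.05918535]
psi tape -0.42394800692632106 psi pivot -0.38279711090302887
lever 1.4451524094535957 1.6347025309438479
```

```bash
python3 -c "
from station import ctrl
print(ctrl.get_obs()['force'],ctrl.hand_in())"
```

```text
the job is handed in; nothing more can be done
[-0.30234813  0.12746354  0.31249824] None
```

The carrier is seated on its pin with the notch by the red tape, and the hold-down lever is across its rim at its stop. I handed the job in at about 18 s of the 58 s.

**Carrier**
- I pushed the red lug round counter-clockwise with about 2–3 N until the resistance vanished near -0.65 rad. That is about 0.2 rad short of the tape's middle, inside the ±0.25 rad where the pin could be.
- Two gentle pushes, about 4.7 N one way and 5.1 N the other, found only about 0.03 rad of play, so the pin has it. These were the highest readings, taken at the end of each move, and are under the 10 N limit.
- I also lowered the fingertip to 224 mm near the pin side, lower than I meant to. It met nothing, though a cocked flange would stand at about 229 mm there. The gap round the rim looked even in the last pictures.

**Lever**
- I swung the lever by its knob with about 3 N. At the end the reading rose to 13 N and the knob would not move further, which I took as the stop.
- I then let go and moved clear, and the force on the tool read zero within noise.

**Checks that disagreed**
- My estimates of the lever's final angle were 1.45 and 1.63 rad from the last image, and about 1.47 from where the finger touched the knob. The stop is at 1.57.
- The lug's angle shifted by about 0.1 rad between the apparent drop and the final blocked position. That is more than the notch's slack, and I put it down to image error while the carrier was cocked.

I didn't touch the brush, tamper, cup or hopper.

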